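# Get the sharpening stone out from behind the containers

## Robot

A 7-joint arm with a two-finger parallel gripper is mounted at the origin on the work surface. World frame = base frame: x ahead of the robot, y to its left, z up, the work surface at z = 0. Lengths are in mm, angles in degrees, forces in N, time in s.
With the tool pointing down it reaches from about 400 to 875 mm from the base axis. Payload 6.5 kg.
Tool frame: the origin (TCP) lies on the centre line of the jaws, within the pads' length; the fingertips stand 25 mm ahead of it and the grasp point (between the pads) lies 6 mm ahead of it; z points along the fingers, y is the line along which they close (so a half turn about z gives the same grasp; the last joint's range is limited). The gripper opens to 88 mm and grips with 3 to 60 N. Pads are 18 mm wide; open, the fingers measure 123 mm over their backs; the gripper's body (75 mm by 187 mm) begins 45 mm behind the grasp point.
Start: joints at [-80.799, 30.733, -0.252, 88.115, 0.149, 61.152, -4.079], TCP at [146.154, 633.348, 263.716] pointing down, gripper open.
Joint ranges: [-154.64, 154.64], [-21.42, 123.67], [-72.66, 72.17], [13.99, 137.28], [-74.86, 254.86], [10.95, 109.41], [-158.01, 158.01]. Speed limits (degrees/s): [136.94, 136.94, 180, 180, 180, 180, 180].

## Interface

Orientations are given as [roll, pitch, yaw] about the fixed x, y, z axes, in that order (R = Rz(yaw) Ry(pitch) Rx(roll)).
In Python, from station import observe, cams, arm, spot_in, spot_point gives the robot as it stands.
- The arm moves only by the shell command python3 -m jog 'ROWS' [FORCE]. ROWS is text: rows parted by semicolons, each of 5 numbers parted by spaces: the shift along the tool's x, y, z in m, then the turn about the tool's z in degrees, then the gripper command: -1 is shut, 1 is fully open, values between are in proportion. A call has 1 to 10 rows; each row shifts and turns the commanded pose from where the row before left it, along the tool's axes as they then stand; what a row does not reach is not made up. A row lasts 1/10 s, in which the tool goes at most 50 mm and 8.59 degrees, less where a joint would pass 70% of its speed; a pose out of reach is approached as far as the arm can. A call is refused whole if a number of a shift passes 0.05 or a number of a turn 8.59, either way. A call with a gripper value outside its range is refused whole. The fingers move at their own pace and stop on an object; FORCE is the grip in N (left out, the last holds). Time passes only in rows, so rows that do not move let the fingers close. It gives the time, the measured TCP pose, the force, the opening and the grip force at its end, in the units of the state.
- observe(): the state, without advancing time (a new reading comes with each control period).
- cams.snapshot(name): name is "scene" or "top" or "wrist"; returns the picture (400x640x3 uint8, blue, green, red); there is no depth.
- cams.calibration(name): a dict with "fx", "fy", "cx", "cy" (pixels), "k1" (the pictures are not rectified: a ray, as slopes to the right and down, at radius r is drawn at 1 + k1 r^2 times it, then the intrinsics apply), "origin" and "attitude" of the camera in the world. Camera axes: x right, y down, z forward; pixel columns grow to the right and rows downward; lengths in mm; the calibration is good to about 2 mm. A picture is of the moment at which its call begins: read the wrist's pose just before it. calibration takes no time and is no camera call; for the wrist camera it gives the pose at the moment of the call.
- arm.job_done(): hands the job in; it is judged then, once.
Trained networks look in the newest picture that a camera, given by its name, has taken for a name from the list of things; names that differ only in an ending like _2 or _b are one class to them, and where a whole thing is asked for, a point or a joint stands for the part that bears it (a point fixed in the world has none). Each returns a list of dicts, best first, with "score" (0 to 1); they miss things now and then, are a little off and sometimes report something else, mostly with a low value. They report only what shows in the picture. A call takes as long as a camera call.
- spot_in(target, camera): "bbox" ([left, top, right, bottom] in pixels, round what is visible of it).
- spot_point(target, camera): "pixel" ([column, row] in pixels: a listed point, or the origin of a listed thing).
The state is a dict: "time_s": time; "joint_pos": joint angles; "joint_velocities": joint speeds; "effort": joint torques, N m; "ee_pos": TCP position; "eef_rot": TCP orientation; "wrist_force": force on the tool from outside, world axes, zero at the start; "moment": the same for the moment, N m; "finger_gap": finger opening in mm; "finger_force": force on a finger pad.
Only numpy, scipy, OpenCV 4.12 (cv2) and the standard library are available. Lean on these libraries where they do the work, as an engineer would, in place of code of your own. Each camera call takes 0.05 s, during which the arm holds its last target. There are 200 camera calls.

## Task

Get the sharpening stone out from the back of the plywood bench shelf: first stand the spray can, the oil flask and the jar that are in front of it upright on the rubber mat, all three together, and keep them there while you lay the stone gently, flat and lengthwise, in the middle of the rubber pad in the sharpening tray. Then put each of the three containers back upright on the very spot of the shelf where it stood at the start. Do not tip a container over or drop the stone, and leave the tape measure, the blade box and the block plane where they are.

Things in the scene. Friction and masses are not known exactly. Their poses are not given: they have to be found in the camera images.
- shelf: Low open plywood shelf tray, fixed on the bench: 200 (x) x 440 (y) mm. Origin: centre of its underside, on the bench; x points to its back. Deck 8 mm thick. Rims 10 mm thick, their tops above the bench: front 18, sides 30, back 40 mm. At the start the containers stand on it in a row along y, about 90 mm apart, in any order, about 55 mm in front of its middle; the stone lies behind them.
- mat: Black rubber bench mat, fixed on the bench, left or right in front of the shelf: 150 (x) x 250 (y) x 4 mm thick, empty at the start. Origin: centre of its underside. The side area for the containers: it takes the three in a row along y.
- tray: Grey plastic sharpening tray, fixed on the bench on the other side from the mat: 180 (x) x 300 (y) mm outside, walls 4 mm thick, 20 mm high, open above. Origin: centre of its underside. In its middle a black rubber pad, 70 (x) x 220 (y) mm, top 9 mm above the bench: the stone belongs centred on it, stone y along tray y, either way round.
- stone: Combination sharpening stone, a flat bar with a brown upper and a dark grey lower layer: 50 (x) x 200 (y) x 25 (z) mm, about 0.6 kg. Origin: centre of its underside. Starts flat at the back of the shelf, lengthwise along the shelf's y.
- spray: Spray can, the tallest container: upright white and grey cylinder 53 mm in diameter up to 125 mm, then a black cap 37 mm in diameter, 150 mm high in all, about 0.3 kg. Origin: centre of its underside.
- flask: Flat rectangular oil flask, bare metal with a paper label: 38 (x) x 64 (y) mm, 108 mm high, and on top a black screw cap 24 mm in diameter, 20 mm high, 14 mm to +y of its middle, and a small wire handle. About 0.3 kg. Origin: centre of its underside. It starts with its broad face towards the front of the shelf.
- jar: Squat round white jar with a grey screw lid: 60 mm in diameter, 86 mm high (lid from 66 mm up), about 0.24 kg. Origin: centre of its underside.
- tape: Bystander, leave it: tape measure standing on edge, black and steel, 62 (x) x 40 (y) x 66 mm high, on one end of the shelf beside the stone. Origin: centre of its underside.
- blades: Bystander, leave it: small cardboard box of blades, 60 (x) x 44 (y) x 26 mm high, on the other end of the shelf beside the stone. Origin: centre of its underside.
- plane: Bystander, leave it: metal block plane lying along x on the bench between mat and tray, 160 (x) x 50 (y) x up to 62 mm high. Origin: centre of its underside.

How it is judged:
By the outcome, as a careful person would: the job done as asked, in the order asked, and still so for the second after the job is handed in, with the robot touching nothing.
It also fails if it takes over 141 s, if anything falls off the work surface, if the arm or the gripper's body presses on something with over 40 N, if the wrist force passes 120 N, or if a joint passes its speed limit or range.

## Working session

There is one attempt and no reset: what is moved stays moved. The work goes in short steps, Python scripts to look and compute and a shell command to move; the robot and the scene stay as the last step left them, time stands still between calls to the robot, and variables do not carry over. Pictures are saved under pics/ and viewed, at most 14 in all, crops included, and the job is handed in when it is done.

```bash
ls; mkdir -p pics; cat > h.py <<'E'
import numpy as np, cv2
from station import observe, cams, arm, spot_in, spot_point
from scipy.spatial.transform import Rotation as R
def ray(cam,px,cal=None):
    c=cal or cams.calibration(cam)
    K=np.array([[c['fx'],0,c['cx']],[0,c['fy'],c['cy']],[0,0,1.]])
    p=cv2.undistortPoints(np.array([[px]],float),K,np.array([c['k1'],0,0,0.]))[0,0]
    a=np.array(c['attitude'],float)
    M=a if a.shape==(3,3) else R.from_euler('xyz',a,degrees=True).as_matrix()
    return np.array(c['origin'],float),M@np.array([p[0],p[1],1.])
def at(cam,px,z,cal=None):
    o,d=ray(cam,px,cal); return (o+d*(z-o[2])/d[2]).round(1)
E
python3 - <<'E'
from h import *
for n in('top','scene'):
    print(n,cams.calibration(n)); cv2.imwrite(f'pics/{n}0.png',cams.snapshot(n))
    for t in('shelf','mat','tray','stone','spray','flask','jar','tape','blades','plane'):
        b=spot_in(t,n)[:2]; p=spot_point(t,n)[:2]
        print(t,[(np.round(x['bbox']),round(x['score'],2)) for x in b],[(np.round(x['pixel'],1),round(x['score'],2),at(n,x['pixel'],0)) for x in p])
s=observe();print(s)
E
```

```text
pics
top {'fx': 431.2094780937286, 'fy': 431.2094780937286, 'cx': 315.93993792005216, 'cy': 199.47518101305207, 'k1': -0.034801626606366834, 'origin': array([335.39074424,   5.34046321, 918.62167237]), 'attitude': array([-1.67624080e+02,  5.55568229e-02, -9.66446636e+01])}
shelf [(array([209.,  83., 419., 193.]), 0.92)] [(array([313.9, 142. ]), 0.76, array([667.6, -27.9,   0. ]))]
mat [(array([374., 206., 496., 281.]), 0.61)] [(array([436.4, 241.6]), 0.7, array([ 414.1, -262.6,    0. ]))]
tray [(array([124., 218., 278., 329.]), 0.92)] [(array([200.3, 270.4]), 0.67, array([411.7, 243.3,   0. ]))]
stone [(array([265., 111., 355., 148.]), 0.95)] [(array([308.7, 130.3]), 0.6, array([696.8, -19.4,   0. ])), (array([353.4, 158.6]), 0.33, array([ 618.7, -110.8,    0. ]))]
spray [(array([344., 126., 378., 171.]), 0.73), (array([377., 204., 496., 280.]), 0.4)] [(array([355.8, 159. ]), 0.72, array([ 617.1, -116. ,    0. ])), (array([321.8, 161.8]), 0.69, array([619.4, -40. ,   0. ]))]
flask [(array([258., 145., 295., 178.]), 0.6)] [(array([277.2, 166.7]), 0.78, array([619.6,  59.7,   0. ]))]
j
[... 1941 characters left out ...]
t_pos': array([-80.79793373,  30.73381284,  -0.25338717,  88.11491201,
         0.14871322,  61.15311915,  -4.07932729]), 'joint_velocities': array([-0.08905091,  0.02421258, -0.03135679,  0.09328154,  0.00691194,
       -0.0788302 ,  0.07827238]), 'effort': array([-1.06949053e-04, -5.70887518e+01,  9.89889354e-01, -2.51917058e+01,
       -5.62398916e-02,  1.09250311e-02,  2.56573139e-05]), 'ee_pos': array([146.14537231, 633.34363966, 263.71345893]), 'eef_rot': array([-1.79998541e+02,  8.70523333e-04,  1.67008159e+02]), 'wrist_force': array([ 1.10475188,  0.18829677, -0.53456514]), 'moment': array([-0.0431458 , -0.01588626,  0.01298303]), 'finger_force': 0.0, 'finger_gap': 88.53898324627401}
```

View pictures.

View pics/top0.png

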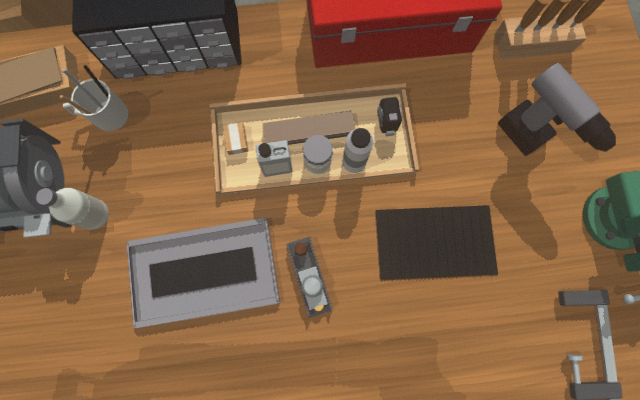

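View pics/scene0.png

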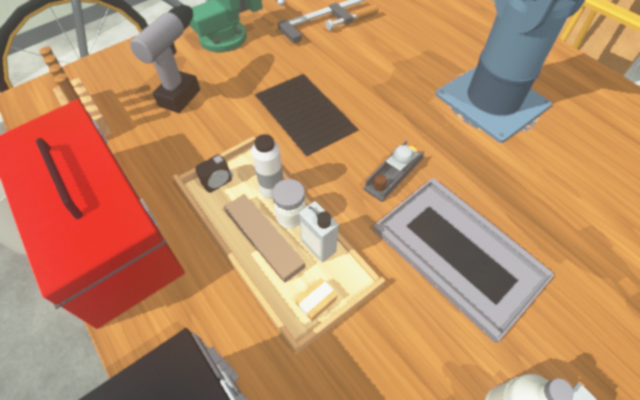

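```bash
python3 - <<'E'
from h import *
T=cv2.imread('pics/top0.png')
def rect(mask,z,n):
    c=max(cv2.findContours(mask,cv2.RETR_EXTERNAL,cv2.CHAIN_APPROX_NONE)[0],key=cv2.contourArea)
    w=np.array([at('top',p[0],z)[:2] for p in c],np.float32); print(n,cv2.minAreaRect(w),len(c))
def sub(b,f):
    m=np.zeros(T.shape[:2],np.uint8); x0,y0,x1,y1=b; m[y0:y1,x0:x1]=f(T[y0:y1,x0:x1].astype(int)).astype(np.uint8)*255
    return cv2.morphologyEx(m,cv2.MORPH_CLOSE,np.ones((5,5)))
dark=lambda a:a.max(2)<75
rect(sub((368,198,504,288),dark),4,'mat')
rect(sub((140,240,268,305),dark),9,'pad')
rect(sub((124,215,282,330),lambda a:(a.max(2)-a.min(2)<35)),10,'tray')
hsv=lambda a:(a[...,2]>70)&(a[...,2]<175)&(a[...,2]-a[...,0]<85)
rect(sub((255,105,358,143),hsv),33,'stone')
for n,z,q in [('shelf',0,[(313.9,142),(271.8,231.8)]),('mat',0,[(436.4,241.6),(303.1,112.9)]),('tray',0,[(200.3,270.4),(459.6,251.4)]),('stone',8,[(308.7,130.3),(268,239.4)]),('spray',8,[(355.8,159),(272,190.8)]),('flask',8,[(277.2,166.7),(317.4,245.1)]),('jar',8,[(320.1,161.1),(288.1,212.5)]),('tape',8,[(389.7,122.1),(217.8,180.1)]),('blades',8,[(236,138.8),(319,299.3)])]:
    a,b=at('top',q[0],z),at('scene',q[1],z); print(n,a,b,(a+b)/2)
# shelf corners by guess pixel, and toolbox front
print('shelf front L/R outer',at('top',(216,196),0),at('top',(418,174),0),'back',at('top',(211,105),40),at('top',(406,87),40),'toolbox',at('top',(400,62),0))
cv2.imwrite('pics/shelf.png',cv2.resize(T[75:205,200:430],None,fx=3.4,fy=3.4,interpolation=cv2.INTER_CUBIC))
E
```

```text
mat ((413.93701171875, -259.58758544921875), (247.79156494140625, 148.18008422851562), 85.7774887084961) 364
pad ((407.59576416015625, 237.19931030273438), (68.81694793701172, 217.98500061035156), 3.229970932006836) 267
tray ((408.4670104980469, 238.58251953125), (182.17210388183594, 303.8549499511719), 3.389789581298828) 453
stone ((700.7561645507812, -14.105728149414062), (225.8365936279297, 86.67679595947266), 83.30830383300781) 279
shelf [667.6 -27.9   0. ] [669.9 -24.1   0. ] [668.75 -26.     0.  ]
mat [ 414.1 -262.6    0. ] [ 420.4 -256.     0. ] [ 417.25 -259.3     0.  ]
tray [411.7 243.3   0. ] [404.7 236.9   0. ] [408.2 240.1   0. ]
stone [693.6 -19.2   8. ] [687.1 -10.4   8. ] [690.35 -14.8    8.  ]
spray [ 614.7 -114.9    8. ] [ 616.  -101.8    8. ] [ 615.35 -108.35    8.  ]
flask [617.2  59.2   8. ] [618.3  58.4   8. ] [617.75  58.8    8.  ]
jar [619. -36.   8.] [620.2 -36.9   8. ] [619.6  -36.45   8.  ]
tape [ 692.1 -202.8    8. ] [ 693.1 -197.2    8. ] [ 692.6 -200.     8. ]
blades [692.6 144.5   8. ] [682.4 146.1   8. ] [687.5 145.3   8. ]
shelf front L/R outer [568.8 199.3   0. ] [ 566.9 -248.2    0. ] back [765.2 188.6  40. ] [ 757.9 -244.4   40. ] toolbox [ 842.3 -252.3    0. ]
```

View pics/shelf.png

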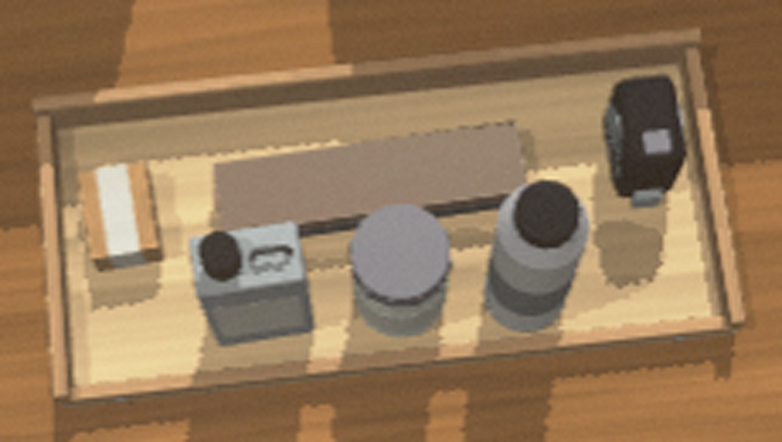

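```bash
cat >> h.py <<'E'
def plan(x,y,z,yaw=None,step=0.048,p0=None,y0=None):
    """rows from pose to target; print tool-axis shifts/turns"""
    s=observe(); p=np.array(s['ee_pos'] if p0 is None else p0); w=s['eef_rot'][2] if y0 is None else y0
    yaw=w if yaw is None else yaw
    d=np.array([x,y,z])-p; t=-((yaw-w+180)%360-180)
    n=int(max(1,np.ceil(np.linalg.norm(d)/1000/step),np.ceil(abs(t)/8.5)))
    out=[]
    for i in range(n):
        a=np.radians(w-t*i/n); u=d/n/1000
        out.append(f"{u@[np.cos(a),np.sin(a),0]:.3f} {u@[np.sin(a),-np.cos(a),0]:.3f} {-u[2]:.3f} {t/n:.2f}")
    print(p.round(1),round(w,2),'->',(x,y,z,yaw),n,'rows'); print('; '.join(out))
E
python3 - <<'E'
from h import *
def yw(a,b): d=(a-b); return np.degrees(np.arctan2(d[1],d[0]))-90
g=lambda c,r,z:at('top',(200+c/3.4,75+r/3.4),z)
q=[('stone back',g(215,168,33),g(512,122,33)),('stone front',g(222,228,33),g(522,193,33)),('shelf front',g(55,398,4),g(740,325,4)),('shelf back',g(35,103,40),g(698,32,40))]
for n,a,b in q: print(n,a,b,yw(a,b))
for n,p,r in [('pad',(407.6,237.2),1)]: pass
for b,z in [((151,268),9),((255,249),9),((157,296),9),((257,277),9),((376,209),4),((491,206),4),((381,279),4),((497,275),4)]: print(at('top',b,z))
plan(640,-30,360,86.5)
E
```

```text
stone back [709.1  78.9  33. ] [ 718.4 -115.3   33. ] 2.741730041231733
stone front [667.9  78.1  33. ] [ 669.1 -115.2   33. ] 0.3556857330091958
shelf front [576.6 197.5   4. ] [ 573.7 -247.6    4. ] -0.3732990552654485
shelf back [764.7 190.2  40. ] [ 764.3 -243.9   40. ] -0.052794990368283834
[427.6 344.2   9. ]
[442.4 123.2   9. ]
[368.5 334.    9. ]
[383.9 124.1   9. ]
[ 498.8 -143.5    4. ]
[ 476.2 -393.7    4. ]
[ 350.  -132.4    4. ]
[ 329.  -376.8    4. ]
[146.1 633.3 263.7] 167.01 -> (640, -30, 360, 86.5) 18 rows
-0.035 -0.030 -0.005 4.47; -0.037 -0.027 -0.005 4.47; -0.039 -0.024 -0.005 4.47; -0.041 -0.021 -0.005 4.47; -0.042 -0.018 -0.005 4.47; -0.044 -0.014 -0.005 4.47; -0.045 -0.011 -0.005 4.47; -0.045 -0.007 -0.005 4.47; -0.046 -0.004 -0.005 4.47; -0.046 -0.000 -0.005 4.47; -0.046 0.004 -0.005 4.47; -0.045 0.007 -0.005 4.47; -0.045 0.011 -0.005 4.47; -0.044 0.014 -0.005 4.47; -0.043 0.017 -0.005 4.47; -0.041 0.021 -0.005 4.47; -0.039 0.024 -0.005 4.47; -0.037 0.027 -0.005 4.47
```

```bash
python3 -m jog '-0.035 -0.030 -0.005 4.28 1; -0.037 -0.027 -0.005 4.28 1; -0.039 -0.024 -0.005 4.28 1; -0.041 -0.021 -0.005 4.28 1; -0.042 -0.018 -0.005 4.28 1; -0.044 -0.014 -0.005 4.28 1; -0.045 -0.011 -0.005 4.28 1; -0.045 -0.007 -0.005 4.28 1; -0.046 -0.004 -0.005 4.28 1; -0.046 0 -0.005 4.28 1'; python3 -m jog '-0.046 0.004 -0.005 4.28 1; -0.045 0.007 -0.005 4.28 1; -0.045 0.011 -0.005 4.28 1; -0.044 0.014 -0.005 4.28 1; -0.043 0.01 -0.005 4.28 1; -0.041 0.005 -0.005 4.28 1; -0.039 0 -0.005 4.28 1; -0.037 0 -0.005 4.28 1;0 0 0 0 1;0 0 0 0 1'
python3 - <<'E'
from h import *
s=observe();print(s['ee_pos'],s['eef_rot'],s['joint_pos'])
c=cams.calibration('wrist');print(c)
cv2.imwrite('pics/w1.png',cams.snapshot('wrist'))
for t,z in (('stone',8),('spray',8),('flask',8),('jar',8)):
    b=spot_in(t,'wrist')[:2]; p=spot_point(t,'wrist')[:2]
    print(t,[(np.round(x['bbox']),round(x['score'],2)) for x in b],[(np.round(x['pixel'],1),round(x['score'],2),at('wrist',x['pixel'],z,c)) for x in p])
E
```

```text
time_s: 3.1
ee_pos: [426.0, 266.4, 314.3]
eef_rot: [180.0, -0.0, 124.0]
wrist_force: [0.6, 1.0, -0.5]
finger_gap: 88.3
finger_force: 0.0
time_s: 4.1
ee_pos: [585.9, -28.1, 353.9]
eef_rot: [180.0, -0.0, 89.9]
wrist_force: [0.2, 0.7, 0.7]
finger_gap: 88.1
finger_force: 0.0
[585.91258595 -28.13712417 353.88416577] [ 1.79980240e+02 -1.31923721e-02  8.98893097e+01] [-26.18305945  21.74769101  32.94968253  93.55478272 -12.53439835
  68.39571132   9.43119911]
{'fx': 326.11406019878643, 'fy': 326.11406019878643, 'cx': 318.27458196805713, 'cy': 201.5643248487217, 'k1': -0.043318944832436326, 'origin': array([585.05069766,  43.83523893, 473.64128471]), 'attitude': array([ 1.63660871e+02, -6.35562608e-02, -4.96886001e-02])}
stone [(array([374.,  75., 423., 227.]), 0.58), (array([106.,   0., 260.,  79.]), 0.35)] [(array([391.2, 150.8]), 0.85, array([689.6, -17.3,   8. ]))]
spray [(array([320., 198., 366., 275.]), 0.73)] [(array([335.9, 211.5]), 0.67, array([ 611.9, -108.3,    8. ]))]
flask [(array([326.,  59., 367., 122.]), 0.6)] [(array([342.2,  92.9]), 0.76, array([618.2,  61.5,   8. ]))]
jar [(array([320., 138., 372., 198.]), 0.65)] [(array([342.1, 162. ]), 0.81, array([619.8, -33.4,   8. ])), (array([340.,  95.]), 0.29, array([615.2,  58.8,   8. ]))]
```

View pics/w1.png

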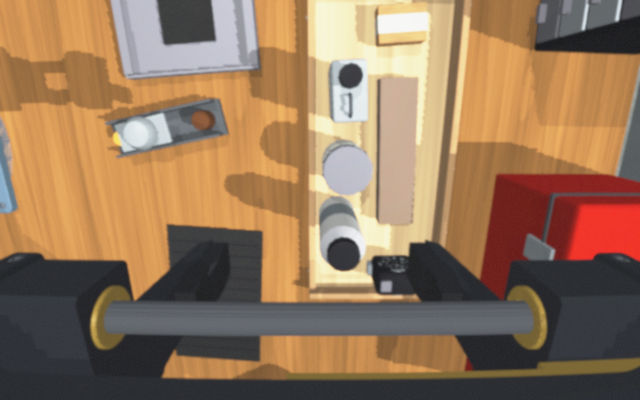

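```bash
python3 - <<'E'
from h import *
c=cams.calibration('wrist')
I=cv2.imread('pics/w1.png')
cv2.imwrite('pics/w1c.png',cv2.resize(I[45:285,300:440],None,fx=2.5,fy=2.5,interpolation=cv2.INTER_CUBIC))
for n,p,z in [('jar',(347,168.5),94),('spray',(344,253),158),('flaskcap',(350,75),136),('flask c',(349.5,90),116),('st',(379,78),33),('st',(417,79),33),('st',(377,222),33),('st',(413,224),33)]: print(n,at('wrist',p,z,c))
E
```

```text
jar [619.1 -25.6  94. ]
spray [ 612.6 -104.2  158. ]
flaskcap [616.   74.6 136. ]
flask c [617.7  61.6 116. ]
st [662.7  80.3  33. ]
st [711.6  79.5  33. ]
st [ 669.8 -114.6   33. ]
st [ 722.1 -117.7   33. ]
```

View pics/w1c.png

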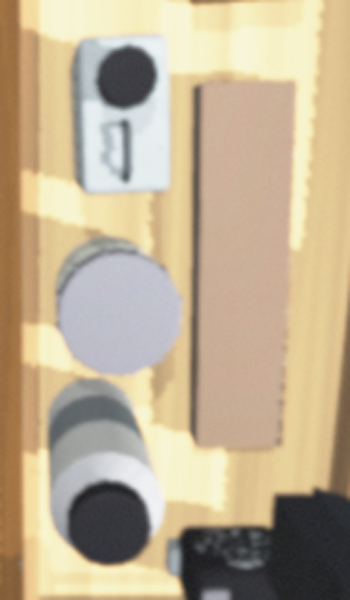

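```bash
python3 - <<'E'
from h import *
for n,p,z in [('jar',(317.9,148.5),94),('spray',(360.9,137.9),158),('flaskcap',(264.9,150),136)]: print(n,at('top',p,z))
c=cams.calibration('wrist')
for n,t,w in [('jar',(317.9,148.5),(347.4,169)),('spray',(360.9,137.9),(344,253.8)),('fcap',(264.9,150),(350.5,75.5))]:
    o1,d1=ray('top',t);o2,d2=ray('wrist',w,c)
    k=np.linalg.lstsq(np.c_[d1,-d2],o2-o1,rcond=None)[0]; a,b=o1+d1*k[0],o2+d2*k[1]; print(n,((a+b)/2).round(1),np.linalg.norm(a-b).round(1))
E
```

```text
jar [619.  -30.9  94. ]
spray [ 608.4 -110.2  158. ]
flaskcap [613.3  71.8 136. ]
jar [621.5 -29.7  83.8] 3.7
spray [ 614.  -112.6  142.4] 0.0
fcap [617.6  74.  124. ] 2.4
```

```bash
python3 -m jog '-0.020 0.007 0.034 0 1; -0.020 0.007 0.034 0 1;-0.021 0.007 0.034 0 1;-0.020 0.007 0.032 0 1; 0 0 0 0 1;0 0 0 0 1'
python3 - <<'E'
from h import *
s=observe();print(s['ee_pos'],s['eef_rot'])
c=cams.calibration('wrist');print(c['origin'])
cv2.imwrite('pics/w2.png',cams.snapshot('wrist'))
for t in ('spray','jar','flask'):
    b=spot_in(t,'wrist')[:2]; p=spot_point(t,'wrist')[:2]
    print(t,[(np.round(x['bbox']),round(x['score'],2)) for x in b],[(np.round(x['pixel'],1),round(x['score'],2),at('wrist',x['pixel'],8,c)) for x in p])
E
```

```text
time_s: 5.15
ee_pos: [613.8, -108.3, 219.8]
eef_rot: [-180.0, -0.0, 89.9]
wrist_force: [-0.1, 0.6, -0.0]
finger_gap: 88.3
finger_force: 0.0
[ 613.8015606  -108.26755421  219.82092087] [-1.79953404e+02 -8.82822381e-03  8.99373656e+01]
[613.0124539  -36.32986744 339.60087414]
spray [(array([280., 155., 360., 263.]), 0.7)] [(array([318.6, 181.6]), 0.57, array([ 613.3, -111.9,    8. ]))]
jar [(array([287.,  56., 370., 141.]), 0.71)] [(array([324.4,  99. ]), 0.73, array([619. , -29.5,   8. ]))]
flask [(array([299.,   1., 356.,  35.]), 0.77)] []
```

View pics/w2.png

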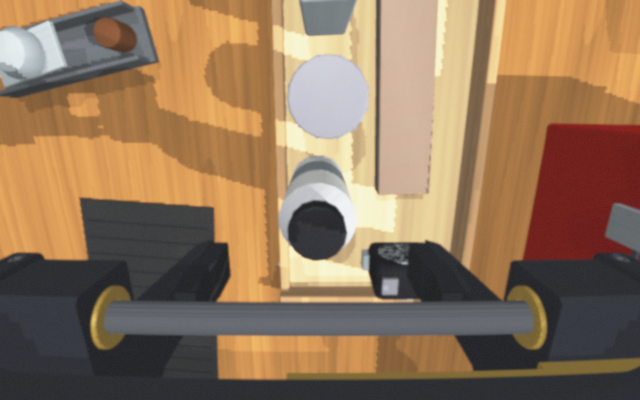

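```bash
python3 - <<'E'
from h import *
c=cams.calibration('wrist')
print(at('wrist',(317,230),158,c),at('wrist',(328,96.5),94,c))
E
python3 -m jog '-0.002 0 0.047 0 1; 0 0 0.047 0 1; 0 0 0 0 1;0 0 0 0 -1;0 0 0 0 -1;0 0 0 0 -1;0 0 0 0 -1;0 0 0 0 -1' 15
```

```text
[ 612.9 -107.   158. ] [620.8 -28.9  94. ]
time_s: 6.3
ee_pos: [614.3, -110.6, 126.9]
eef_rot: [179.9, -0.0, 90.0]
wrist_force: [-1.9, 0.3, 7.1]
finger_gap: 52.3
finger_force: 15.0
```

```bash
python3 -m jog '0 0 -0.01 0 -1; 0 0 -0.03 0 -1; 0 0 -0.03 0 -1' 30;  python3 -m jog '-0.015 -0.013 0 0 -1; -0.030 -0.027 0 0 -1; -0.038 -0.034 0 0 -1; -0.038 -0.034 0 0 -1; -0.038 -0.034 0 0 -1;-0.036 -0.032 0 0 -1; -0.020 -0.018 0 0 -1; -0.010 -0.009 0 0 -1; 0 0 0.02 0 -1; 0 0 0.02 0 -1'; python3 -m jog '0 0 0.02 0 -1; 0 0 0.008 0 -1; 0 0 0.004 0 -1; 0 0 0 0 -1'
```

```text
time_s: 6.6
ee_pos: [613.1, -110.3, 196.3]
eef_rot: [-179.9, -0.0, 90.0]
wrist_force: [0.3, 1.0, -2.2]
finger_gap: 52.3
finger_force: 30.0
time_s: 7.6
ee_pos: [414.9, -332.9, 155.3]
eef_rot: [179.9, -0.0, 90.0]
wrist_force: [-0.0, 0.5, -3.2]
finger_gap: 52.3
finger_force: 30.0
time_s: 8.0
ee_pos: [414.9, -333.1, 123.9]
eef_rot: [180.0, -0.0, 90.0]
wrist_force: [0.7, -0.1, -2.1]
finger_gap: 52.3
finger_force: 30.0
```

```bash
python3 -m jog '0 0 0.001 0 -1; 0 0 0 0 -1'; python3 -m jog '0 0 0.001 0 -1; 0 0 0 0 -1'
```

```text
time_s: 8.2
ee_pos: [415.2, -333.2, 123.2]
eef_rot: [179.9, 0.0, 90.0]
wrist_force: [0.2, 0.6, -1.7]
finger_gap: 52.5
finger_force: 30.0
time_s: 8.4
ee_pos: [415.1, -333.8, 123.0]
eef_rot: [179.9, 0.0, 89.9]
wrist_force: [-1.9, 1.6, 6.8]
finger_gap: 52.2
finger_force: 30.0
```

```bash
python3 -m jog '0 0 0 0 1; 0 0 0 0 1;0 0 0 0 1;0 0 -0.03 0 1; 0 0 -0.04 0 1'; python3 -m jog '0.034 0.023 0 0 1;0.034 0.023 0 0 1;0.034 0.023 0 0 1;0.034 0.023 0 0 1;0.034 0.023 0 0 1;0.034 0.023 0 0 1;0.034 0.023 0 0 1;0.034 0.023 0 0 1;0.033 0.021 0 0 1;0 0 0 0 1'
python3 - <<'E'
from h import *
s=observe();print(s['ee_pos'],s['eef_rot'])
c=cams.calibration('wrist')
cv2.imwrite('pics/w3.png',cams.snapshot('wrist'))
for t in ('flask','jar'):
    b=spot_in(t,'wrist')[:1]; p=spot_point(t,'wrist')[:1]
    print(t,[(np.round(x['bbox']),round(x['score'],2)) for x in b],[(np.round(x['pixel'],1),round(x['score'],2),at('wrist',x['pixel'],8,c)) for x in p])
E
```

```text
time_s: 8.9
ee_pos: [413.7, -332.3, 191.1]
eef_rot: [-179.8, -0.1, 90.0]
wrist_force: [0.9, -0.5, 0.6]
finger_gap: 87.8
finger_force: 0.0
time_s: 9.9
ee_pos: [622.5, -20.9, 191.1]
eef_rot: [179.9, -0.2, 90.5]
wrist_force: [0.4, 1.1, -0.2]
finger_gap: 88.4
finger_force: 0.0
[622.47559513 -20.89402394 191.11975308] [179.91966879  -0.18568217  90.48734767]
flask [(array([276.,  30., 347., 150.]), 0.55)] [(array([316.2,  99.3]), 0.66, array([619.5,  57.6,   8. ]))]
jar [(array([274., 165., 359., 266.]), 0.81)] [(array([317. , 194.6]), 0.82, array([621. , -30.2,   8. ]))]
```

View pics/w3.png

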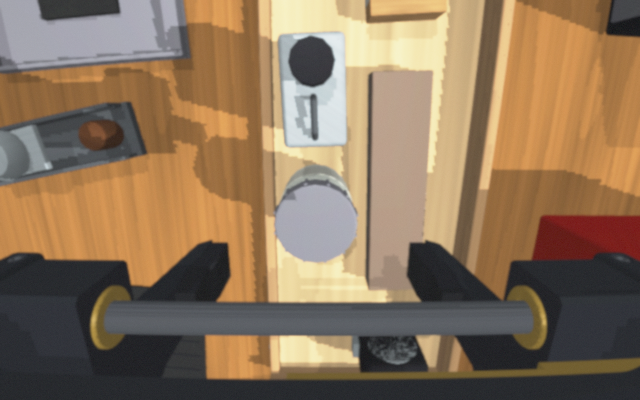

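```bash
python3 -m jog '0 0 0.04 0 1; 0 0 0.03 0 1; 0 0 0 0 1'
```

```text
time_s: 10.45
ee_pos: [616.5, -29.3, 118.3]
eef_rot: [-179.6, 0.0, 89.9]
wrist_force: [-0.1, -0.2, -0.0]
finger_gap: 87.9
finger_force: 0.0
```

```bash
python3 -m jog '0 0.003 0.03 0 1; 0 0 0.018 0 1; 0 0 0 0 1;0 0 0 0 -1;0 0 0 0 -1;0 0 0 0 -1;0 0 0 0 -1' 15; python3 -m jog '0 0 0 0 -1' 30
```

```text
time_s: 11.15
ee_pos: [622.4, -28.3, 74.6]
eef_rot: [-180.0, -0.0, 90.0]
wrist_force: [-4.0, -0.2, 7.6]
finger_gap: 59.6
finger_force: 15.0
time_s: 11.25
ee_pos: [622.5, -28.3, 74.5]
eef_rot: [-180.0, -0.0, 90.0]
wrist_force: [-4.1, 0.3, 6.4]
finger_gap: 59.5
finger_force: 30.0
```

```bash
python3 -m jog '0 0 -0.01 0 -1; 0 0 -0.03 0 -1; 0 0 -0.03 0 -1;-0.015 -0.013 0 0 -1; -0.030 -0.027 0 0 -1; -0.038 -0.034 0 0 -1; -0.038 -0.034 0 0 -1; -0.038 -0.034 0 0 -1;-0.036 -0.032 0 0 -1; -0.023 -0.020 0 0 -1';python3 -m jog '-0.012 -0.011 0 0 -1; 0 0 0.02 0 -1; 0 0 0.02 0 -1;0 0 0.02 0 -1; 0 0 0.006 0 -1; 0 0 0 0 -1;0 0 0 0 -1'
```

```text
time_s: 12.25
ee_pos: [428.0, -246.8, 144.5]
eef_rot: [180.0, 0.1, 89.8]
wrist_force: [0.4, -0.7, -1.8]
finger_gap: 59.8
finger_force: 30.0
time_s: 12.95
ee_pos: [420.3, -256.3, 78.5]
eef_rot: [179.9, 0.0, 90.0]
wrist_force: [0.3, 0.4, -1.9]
finger_gap: 59.4
finger_force: 30.0
```

```bash
python3 -m jog '0 0 0.006 0 -1; 0 0 0 0 -1;0 0 0 0 -1';  python3 -m jog '0 0 0.002 0 -1; 0 0 0 0 -1'; python3 -m jog '0 0 0.001 0 -1; 0 0 0 0 -1'
```

```text
time_s: 13.25
ee_pos: [419.9, -255.9, 71.9]
eef_rot: [180.0, 0.0, 90.0]
wrist_force: [0.6, -0.3, -2.5]
finger_gap: 59.3
finger_force: 30.0
time_s: 13.45
ee_pos: [420.1, -256.1, 70.5]
eef_rot: [180.0, -0.0, 90.0]
wrist_force: [-0.8, 1.3, 8.6]
finger_gap: 59.1
finger_force: 30.0
time_s: 13.65
ee_pos: [420.1, -256.1, 70.4]
eef_rot: [179.9, -0.1, 90.0]
wrist_force: [-4.3, 4.7, 22.2]
finger_gap: 59.5
finger_force: 30.0
```

```bash
python3 -m jog '0 0 -0.001 0 1; 0 0 0 0 1;0 0 0 0 1;0 0 -0.025 0 1; 0 0 -0.04 0 1;0 0 -0.04 0 1'; python3 -m jog '0.034 0.021 0 0 1;0.035 0.022 0 0 1;0.035 0.022 0 0 1;0.035 0.022 0 0 1;0.035 0.022 0 0 1;0.035 0.022 0 0 1;0.035 0.022 0 0 1;0.036 0.022 0 0 1;0.036 0.023 0 0 1;0 0 0 0 1'
python3 -m jog '0 0 0 0 1;0 0 0 0 1;0 0 0 0 1'
python3 - <<'E'
from h import *
s=observe();print(s['ee_pos'],s['eef_rot'])
c=cams.calibration('wrist')
cv2.imwrite('pics/w4.png',cams.snapshot('wrist'))
for t in ('flask','stone'):
    b=spot_in(t,'wrist')[:1]; p=spot_point(t,'wrist')[:1]
    print(t,[(np.round(x['bbox']),round(x['score'],2)) for x in b],[(np.round(x['pixel'],1),round(x['score'],2),at('wrist',x['pixel'],8,c)) for x in p])
E
```

```text
time_s: 14.25
ee_pos: [419.2, -255.8, 175.4]
eef_rot: [-179.9, -0.0, 90.0]
wrist_force: [0.8, 0.6, 0.6]
finger_gap: 88.0
finger_force: 0.0
time_s: 15.25
ee_pos: [620.1, 67.6, 174.0]
eef_rot: [179.9, -0.2, 90.5]
wrist_force: [0.5, 0.1, 0.4]
finger_gap: 88.5
finger_force: 0.0
time_s: 15.55
ee_pos: [617.4, 58.1, 174.8]
eef_rot: [-180.0, 0.0, 89.8]
wrist_force: [0.5, 1.0, 0.2]
finger_gap: 88.2
finger_force: 0.0
[617.37721314  58.05160395 174.78165293] [-1.79974790e+02  4.00022657e-02  8.98201579e+01]
flask [(array([282., 150., 354., 278.]), 0.85)] [(array([319.8, 186. ]), 0.75, array([618. ,  60.5,   8. ]))]
stone [(array([370., 162., 439., 368.]), 0.67)] [(array([395.5, 265. ]), 0.73, array([691.8, -18.8,   8. ]))]
```

View pics/w4.png

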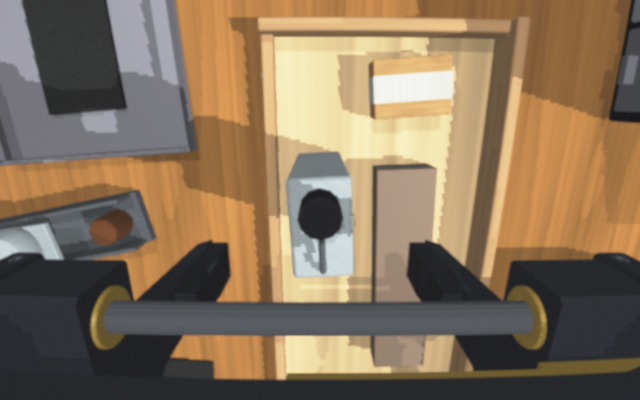

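```bash
python3 -m jog '0.002 0 0.03 0 1; 0 0 0.03 0 1;0 0 0.009 0 1; 0 0 0 0 1;0 0 0 0 -1;0 0 0 0 -1;0 0 0 0 -1;0 0 0 0 -1;0 0 0 0 -1;0 0 0 0 -1' 15; python3 -m jog '0 0 0 0 -1' 30
```

```text
time_s: 16.8
ee_pos: [618.0, 62.0, 105.9]
eef_rot: [180.0, -0.0, 90.0]
wrist_force: [1.0, -0.1, 1.0]
finger_gap: 42.3
finger_force: 0.0
time_s: 16.9
ee_pos: [618.1, 62.0, 105.8]
eef_rot: [180.0, 0.0, 90.0]
wrist_force: [-0.2, -0.3, 1.1]
finger_gap: 38.1
finger_force: 29.6
```

```bash
python3 -m jog '0 0 0 0 -1; 0 0 -0.01 0 -1; 0 0 -0.03 0 -1; 0 0 -0.025 0 -1;-0.017 -0.014 0 0 -1; -0.033 -0.026 0 0 -1; -0.040 -0.032 0 0 -1; -0.040 -0.032 0 0 -1; -0.040 -0.032 0 0 -1;-0.038 -0.030 0 0 -1';python3 -m jog '-0.023 -0.019 0 0 -1;-0.011 -0.009 0 0 -1; 0 0 0.02 0 -1; 0 0 0.02 0 -1;0 0 0.02 0 -1; 0 0 0.004 0 -1; 0 0 0 0 -1;0 0 0 0 -1'
```

```text
time_s: 17.9
ee_pos: [452.3, -144.4, 171.1]
eef_rot: [-180.0, -0.0, 90.0]
wrist_force: [0.7, -2.8, -2.8]
finger_gap: 38.4
finger_force: 29.6
time_s: 18.7
ee_pos: [426.9, -177.0, 107.4]
eef_rot: [179.9, 0.0, 90.0]
wrist_force: [-0.1, -0.8, -2.9]
finger_gap: 38.6
finger_force: 29.6
```

```bash
python3 -m jog '-0.002 0 0.004 0 -1; 0 0 0 0 -1;0 0 0.001 0 -1;0 0 0 0 -1';  python3 -m jog '0 0 0.001 0 -1; 0 0 0 0 -1'
```

```text
time_s: 19.1
ee_pos: [426.2, -179.1, 101.8]
eef_rot: [180.0, 0.0, 90.0]
wrist_force: [-0.2, 0.3, -2.7]
finger_gap: 37.8
finger_force: 29.6
time_s: 19.3
ee_pos: [426.5, -179.1, 101.6]
eef_rot: [180.0, -0.0, 90.0]
wrist_force: [-2.8, 1.0, 10.3]
finger_gap: 37.7
finger_force: 29.7
```

```bash
python3 -m jog '0 0 0 0 1; 0 0 0 0 1;0 0 0 0 1;0 0 -0.03 0 1; 0 0 -0.04 0 1'; python3 -m jog '0.020 0.033 0 0 1;0.020 0.033 0 0 1;0.020 0.033 0 0 1;0.020 0.033 0 0 1;0.020 0.033 0 0 1;0.020 0.033 0 0 1;0.021 0.033 0 0 1;0.021 0.033 0 -2 1; 0 0 0 0 1;0 0 0 0 1'
python3 -m jog '0 0 0 0 1;0 0 0 0 1'
python3 - <<'E'
from h import *
s=observe();print(s['ee_pos'],s['eef_rot'])
c=cams.calibration('wrist')
I=cams.snapshot('wrist');cv2.imwrite('pics/w5.png',I)
for t in ('stone',):
    b=spot_in(t,'wrist')[:1]; p=spot_point(t,'wrist')[:1]
    print(t,[(np.round(x['bbox']),round(x['score'],2)) for x in b],[(np.round(x['pixel'],1),round(x['score'],2),at('wrist',x['pixel'],8,c)) for x in p])
E
```

```text
time_s: 19.8
ee_pos: [424.8, -178.8, 170.3]
eef_rot: [-179.8, -0.0, 90.0]
wrist_force: [1.4, -0.0, 0.8]
finger_gap: 75.9
finger_force: 0.0
time_s: 20.8
ee_pos: [690.0, -16.9, 169.9]
eef_rot: [-179.9, 0.0, 92.0]
wrist_force: [-0.2, -1.0, 0.2]
finger_gap: 88.0
finger_force: 0.0
time_s: 21.0
ee_pos: [689.2, -18.7, 170.8]
eef_rot: [-180.0, 0.0, 91.8]
wrist_force: [0.5, 0.9, -0.1]
finger_gap: 88.0
finger_force: 0.0
[689.23104866 -18.67771419 170.8405467 ] [-1.79960352e+02  2.86720797e-02  9.18467284e+01]
stone [(array([288.,  69., 359., 301.]), 0.87)] [(array([322.1, 187.8]), 0.73, array([691.8, -16.8,   8. ]))]
```

View pics/w5.png

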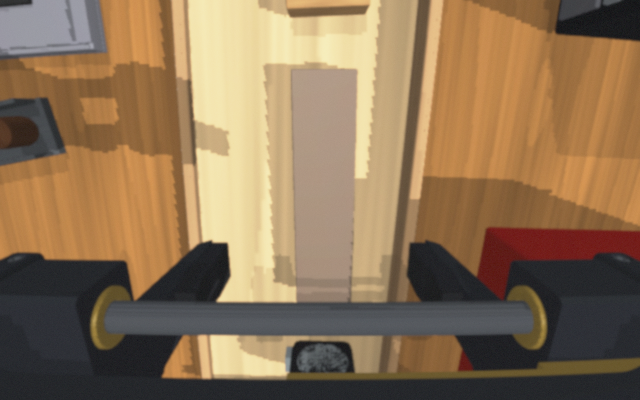

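```bash
python3 - <<'E'
from h import *
c=cams.calibration('wrist')
for p in [(292,69),(356,69),(295,220),(352,220)]: print(at('wrist',p,33,c))
E
python3 -m jog '0 0.002 0.045 0 0.6;0 0 0.045 0 0.6;0 0 0.02 0 0.6;0 0 0 0 0.6;0 0 0 0 0.6'
```

```text
[666.2  80.1  33. ]
[713.6  81.7  33. ]
[670.2 -38.3  33. ]
[718.  -36.7  33. ]
time_s: 21.65
ee_pos: [693.1, -17.6, 62.1]
eef_rot: [179.9, 0.0, 92.0]
wrist_force: [0.9, -0.5, 0.2]
finger_gap: 70.4
finger_force: 0.0
```

```bash
python3 -m jog '-0.001 0 0.015 0 0.6;0 0 0.011 0 0.6;0 0 0 0 0.6;0 0 0 0 -1;0 0 0 0 -1;0 0 0 0 -1;0 0 0 0 -1;0 0 0 0 -1' 20; python3 -m jog '0 0 0 0 -1;0 0 0 0 -1;0 0 -0.002 0 -1;0 0 -0.006 0 -1;0 0 0 0 -1;0 0 0 0 -1' 55
```

```text
time_s: 22.45
ee_pos: [692.6, -18.1, 35.0]
eef_rot: [180.0, 0.0, 92.0]
wrist_force: [1.3, 0.8, -0.4]
finger_gap: 50.1
finger_force: 20.0
time_s: 23.05
ee_pos: [691.9, -18.1, 42.6]
eef_rot: [-180.0, -0.0, 92.0]
wrist_force: [0.4, 0.1, -4.8]
finger_gap: 49.4
finger_force: 55.0
```

```bash
python3 -m jog '0 0 -0.02 0 -1;0 0 -0.03 0 -1;0 0 -0.03 0 -1;0.010 -0.010 0 0 -1;0.019 -0.020 0 0 -1;0.026 -0.027 0 0 -1;0.032 -0.033 0 0 -1;0.032 -0.033 0 0 -1;0.032 -0.033 0 0 -1;0.032 -0.033 0 0 -1' 55;python3 -m jog '0.032 -0.033 0 0 -1;0.026 -0.027 0 0 -1;0.017 -0.017 0 0 -1;0.009 -0.009 0 -1.3 -1;0 0 0 0 -1;0 0 0 0 -1;0 0 0 0 -1'
python3 - <<'E'
from h import *
s=observe();print(s['ee_pos'],s['eef_rot'])
c=cams.calibration('wrist')
I=cams.snapshot('wrist');cv2.imwrite('pics/w6.png',I)
p=spot_point('tray','wrist')[:1]
print([(np.round(x['pixel'],1),round(x['score'],2),at('wrist',x['pixel'],0,c)) for x in p])
E
```

```text
time_s: 24.05
ee_pos: [496.1, 159.4, 124.2]
eef_rot: [179.9, -0.1, 91.9]
wrist_force: [0.2, 1.1, -5.4]
finger_gap: 49.1
finger_force: 55.0
time_s: 24.75
ee_pos: [409.8, 238.0, 123.1]
eef_rot: [179.9, 0.0, 93.1]
wrist_force: [0.7, -0.1, -5.0]
finger_gap: 49.8
finger_force: 55.0
[409.78719675 237.99143906 123.12212686] [1.79915518e+02 1.12364129e-02 9.31106273e+01]
[]
```

View pics/w6.png

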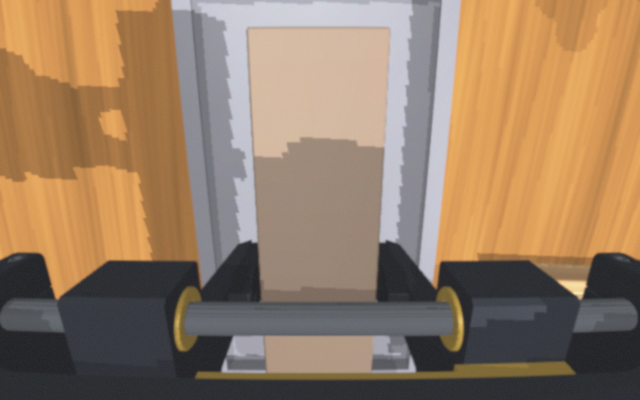

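```bash
python3 -m jog '0 -0.002 0.03 0 -1;0 0 0.03 0 -1;0 0 0.015 0 -1;0 0 0.006 0 -1;0 0 0 0 -1;0 0 0 0 -1'
python3 - <<'E'
from h import *
s=observe();print(s['ee_pos'],s['eef_rot'])
c=cams.calibration('wrist')
A=cams.snapshot('wrist');B=cams.snapshot('top')
cv2.imwrite('pics/w7.png',np.vstack([cv2.resize(B[200:345,100:300],None,fx=3,fy=3,interpolation=cv2.INTER_CUBIC)[:, :600],A[0:160,20:620]]))
E
```

```text
time_s: 25.45
ee_pos: [407.0, 239.1, 42.3]
eef_rot: [179.9, -0.0, 93.2]
wrist_force: [0.2, -0.2, -5.3]
finger_gap: 49.4
finger_force: 55.0
[407.04415495 239.12041562  42.34286191] [ 1.79935203e+02 -2.47742896e-02  9.32250680e+01]
```

View pics/w7.png

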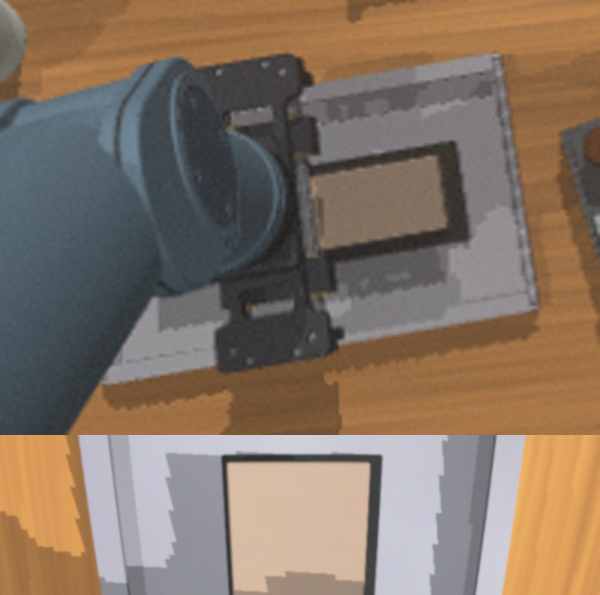

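```bash
python3 - <<'E'
from h import *
c=cams.calibration('wrist')
for p in [(242,20.5),(401,20.5)]: print('pad',at('wrist',p,9,c))
for p in [(247,25.5),(386,25.5)]: print('stone',at('wrist',p,40,c))
g=lambda u,v:(100+u/3,200+v/3)
for p in [(457,142),(469,239)]: print('padT',at('top',g(*p),9))
for p in [(441,155),(448,230)]: print('stoneT',at('top',g(*p),40))
E
```

```text
pad [367.5 345.    9. ]
pad [435.4 349.1   9. ]
stone [376.1 336.7  40. ]
stone [423.6 339.5  40. ]
padT [446.6 128.5   9. ]
padT [378.6 126.    9. ]
stoneT [435.2 135.8  40. ]
stoneT [384.6 135.3  40. ]
```

```bash
python3 -m jog '0 0.002 0.003 0 -1;0 0 0 0 -1;0 0 0.001 0 -1;0 0 0 0 -1';python3 -m jog '0 0 0.001 0 -1;0 0 0 0 -1'
```

```text
time_s: 25.95
ee_pos: [408.1, 239.3, 37.7]
eef_rot: [-180.0, 0.0, 93.3]
wrist_force: [-0.5, 0.0, -5.5]
finger_gap: 49.4
finger_force: 55.0
time_s: 26.15
ee_pos: [408.1, 239.2, 36.6]
eef_rot: [-180.0, 0.0, 93.3]
wrist_force: [-0.5, 0.7, -5.5]
finger_gap: 49.6
finger_force: 55.0
```

```bash
python3 -m jog '0 0 0.001 0 -1;0 0 0 0 -1'
```

```text
time_s: 26.35
ee_pos: [408.3, 239.3, 35.9]
eef_rot: [180.0, -0.0, 93.3]
wrist_force: [-0.6, -0.0, -0.3]
finger_gap: 49.7
finger_force: 55.0
```

```bash
python3 -m jog '0 0 0 0 0.4;0 0 0 0 0.4;0 0 0 0 0.4;0 0 -0.03 0 0.4;0 0 -0.05 3.3 1; 0 0 -0.05 0 1;0 0 -0.005 0 1; 0 0 0 0 1'
python3 - <<'E'
from h import *
B=cams.snapshot('top')
cv2.imwrite('pics/t8.png',cv2.resize(B[200:345,100:500],None,fx=2,fy=2,interpolation=cv2.INTER_CUBIC))
plan(426.3,-179.1,171,90)
E
```

```text
time_s: 27.15
ee_pos: [408.9, 240.1, 172.0]
eef_rot: [179.9, -0.1, 90.0]
wrist_force: [-0.9, -0.6, -1.4]
finger_gap: 88.3
finger_force: 0.0
[408.  239.6 170.7] 90.01 -> (426.3, -179.1, 171, 90) 9 rows
-0.047 0.002 -0.000 0.00; -0.047 0.002 -0.000 0.00; -0.047 0.002 -0.000 0.00; -0.047 0.002 -0.000 0.00; -0.047 0.002 -0.000 0.00; -0.047 0.002 -0.000 0.00; -0.047 0.002 -0.000 0.00; -0.047 0.002 -0.000 0.00; -0.047 0.002 -0.000 0.00
```

View pics/t8.png

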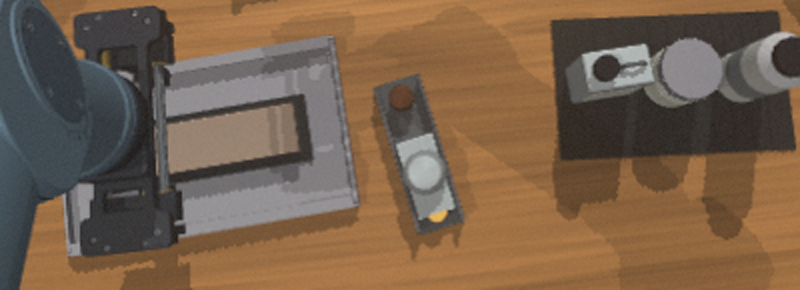

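```bash
python3 -m jog '-0.030 0.012 0 0 1;-0.042 0.015 0 0 1;-0.047 0.013 0 0 1;-0.047 0.005 0 0 1;-0.047 0 0 0 1;-0.047 0 0 0 1;-0.047 0 0 0 1;-0.047 -0.007 0 0 1;-0.040 -0.010 0 0 1;-0.025 -0.010 0 0 1'; python3 -m jog '0 0 0 0 1;0 0 0 0 1;0 0 0 0 1'
```

```text
time_s: 28.2
ee_pos: [424.0, -182.7, 169.2]
eef_rot: [-179.8, 0.0, 89.8]
wrist_force: [0.4, -0.6, 0.3]
finger_gap: 88.1
finger_force: 0.0
time_s: 28.5
ee_pos: [425.9, -178.4, 169.8]
eef_rot: [-179.9, -0.0, 90.1]
wrist_force: [-0.1, -0.9, -0.1]
finger_gap: 88.1
finger_force: 0.0
```

```bash
python3 -m jog '0 0 0.03 0 1; 0 0 0.03 0 1;0 0 0.008 0 1; 0 0 0 0 1;0 0 0 0 -1;0 0 0 0 -1;0 0 0 0 -1;0 0 0 0 -1;0 0 0 0 -1;0 0 0 0 -1' 15; python3 -m jog '0 0 0 0 -1;0 0 0 0 -1;0 0 0 0 -1' 30
```

```text
time_s: 29.5
ee_pos: [426.1, -179.7, 102.9]
eef_rot: [180.0, -0.0, 90.0]
wrist_force: [-0.6, 0.0, 0.2]
finger_gap: 42.1
finger_force: 0.0
time_s: 29.8
ee_pos: [426.2, -179.8, 102.8]
eef_rot: [180.0, 0.0, 90.0]
wrist_force: [0.1, 0.2, 2.2]
finger_gap: 38.1
finger_force: 29.6
```

```bash
python3 -m jog '0 0 -0.01 0 -1; 0 0 -0.03 0 -1; 0 0 -0.03 0 -1;0.017 0.014 0 0 -1; 0.033 0.026 0 0 -1; 0.040 0.032 0 0 -1; 0.040 0.032 0 0 -1; 0.040 0.032 0 0 -1;0.037 0.029 0 0 -1;0.023 0.019 0 0 -1';python3 -m jog '0.011 0.008 0 0 -1; 0 0 0.02 0 -1; 0 0 0.02 0 -1;0 0 0 0 -1;0 0 0 0 -1'
```

```text
time_s: 30.8
ee_pos: [608.9, 51.7, 172.7]
eef_rot: [-180.0, -0.1, 90.2]
wrist_force: [0.2, 0.2, -2.9]
finger_gap: 37.6
finger_force: 29.7
time_s: 31.3
ee_pos: [615.1, 57.0, 133.0]
eef_rot: [-179.9, 0.1, 89.9]
wrist_force: [0.8, -0.1, -2.8]
finger_gap: 37.5
finger_force: 29.7
```

Correct dx +3, dy +4.5, lower to about 108.

```bash
python3 -m jog '0.004 0.003 0.015 0 -1; 0 0 0.008 0 -1;0 0 0 0 -1;0 0 0 0 -1'
```

```text
time_s: 31.7
ee_pos: [618.7, 62.2, 109.6]
eef_rot: [-180.0, 0.0, 90.0]
wrist_force: [0.4, 0.6, -2.5]
finger_gap: 38.2
finger_force: 29.7
```

```bash
python3 -m jog '-0.001 -0.001 0.002 0 -1; 0 0 0 0 -1;0 0 0 0 -1'; python3 -m jog '0 0 0.001 0 -1; 0 0 0 0 -1'
```

```text
time_s: 32.0
ee_pos: [617.9, 61.1, 107.9]
eef_rot: [180.0, -0.0, 90.0]
wrist_force: [1.0, -0.4, -3.0]
finger_gap: 38.0
finger_force: 29.7
time_s: 32.2
ee_pos: [618.1, 61.3, 106.9]
eef_rot: [180.0, -0.0, 90.0]
wrist_force: [-0.3, -0.1, -1.2]
finger_gap: 37.9
finger_force: 29.7
```

```bash
python3 -m jog '0 0 0 0 1; 0 0 0 0 1;0 0 0 0 1;0 0 -0.03 0 1; 0 0 -0.04 0 1'; python3 -m jog '-0.025 -0.016 0 0 1;-0.035 -0.022 0 0 1;-0.040 -0.025 0 0 1;-0.040 -0.025 0 0 1;-0.040 -0.025 0 0 1;-0.040 -0.025 0 0 1;-0.040 -0.025 0 0 1;-0.034 -0.021 0 0 1;-0.023 -0.014 0 0 1;0 0 0 0 1'; python3 -m jog '0 0 0.025 0 1;0 0 0 0 1;0 0 0 0 1'
```

```text
time_s: 32.7
ee_pos: [616.5, 61.2, 175.9]
eef_rot: [-179.8, 0.1, 90.0]
wrist_force: [-0.1, 0.2, 0.5]
finger_gap: 75.7
finger_force: 0.0
time_s: 33.7
ee_pos: [417.2, -259.4, 177.3]
eef_rot: [180.0, 0.1, 89.6]
wrist_force: [-0.2, 0.5, -0.7]
finger_gap: 87.9
finger_force: 0.0
time_s: 34.0
ee_pos: [419.9, -254.9, 151.8]
eef_rot: [-180.0, -0.0, 90.0]
wrist_force: [0.8, 0.4, -1.1]
finger_gap: 87.7
finger_force: 0.0
```

Descend 81 to ~70.8.

```bash
python3 -m jog '-0.001 0 0.035 0 1;0 0 0.035 0 1; 0 0 0.010 0 1;0 0 0 0 1;0 0 0 0 -1;0 0 0 0 -1;0 0 0 0 -1;0 0 0 0 -1' 15; python3 -m jog '0 0 0 0 -1;0 0 0 0 -1' 30
```

```text
time_s: 34.8
ee_pos: [420.2, -256.8, 72.5]
eef_rot: [179.9, 0.0, 90.0]
wrist_force: [-1.0, 1.3, 6.4]
finger_gap: 59.9
finger_force: 15.0
time_s: 35.0
ee_pos: [420.2, -256.8, 72.6]
eef_rot: [179.9, 0.0, 90.0]
wrist_force: [-0.4, 1.6, 8.3]
finger_gap: 59.6
finger_force: 30.0
```

```bash
python3 -m jog '0 0 -0.01 0 -1; 0 0 -0.03 0 -1; 0 0 -0.03 0 -1;0.015 0.013 0 0 -1; 0.030 0.027 0 0 -1; 0.038 0.034 0 0 -1; 0.038 0.034 0 0 -1; 0.038 0.034 0 0 -1;0.036 0.032 0 0 -1; 0.022 0.019 0 0 -1';python3 -m jog '0.011 0.009 0 0 -1; 0 0 0.02 0 -1; 0 0 0.02 0 -1;0 0 0.01 0 -1;0 0 0 0 -1;0 0 0 0 -1'
```

```text
time_s: 36.0
ee_pos: [612.8, -37.2, 142.0]
eef_rot: [180.0, -0.1, 90.2]
wrist_force: [1.2, 0.2, -2.8]
finger_gap: 59.3
finger_force: 30.0
time_s: 36.6
ee_pos: [619.8, -31.9, 92.4]
eef_rot: [180.0, 0.0, 89.9]
wrist_force: [0.6, 0.0, -2.1]
finger_gap: 59.1
finger_force: 30.0
```

```bash
python3 -m jog '0.003 0.002 0.010 0 -1; 0 0 0.003 0 -1;0 0 0 0 -1;0 0 0 0 -1'
```

```text
time_s: 37.0
ee_pos: [621.8, -28.0, 78.8]
eef_rot: [180.0, 0.0, 90.0]
wrist_force: [0.8, 0.6, -1.9]
finger_gap: 59.1
finger_force: 30.0
```

```bash
python3 -m jog '-0.001 0 0.002 0 -1; 0 0 0 0 -1;0 0 0 0 -1'; python3 -m jog '0 0 0.001 0 -1; 0 0 0 0 -1'
```

```text
time_s: 37.3
ee_pos: [621.8, -29.1, 76.8]
eef_rot: [180.0, 0.0, 90.0]
wrist_force: [-0.3, -0.4, -2.2]
finger_gap: 59.2
finger_force: 30.0
time_s: 37.5
ee_pos: [621.9, -29.1, 76.6]
eef_rot: [180.0, -0.0, 90.0]
wrist_force: [-2.3, 0.6, 5.2]
finger_gap: 59.4
finger_force: 30.0
```

```bash
python3 -m jog '0 0 0 0 1; 0 0 0 0 1;0 0 0 0 1;0 0 -0.03 0 1; 0 0 -0.045 0 1;0 0 -0.045 0 1'; python3 -m jog '-0.024 -0.016 0 0 1;-0.034 -0.023 0 0 1;-0.038 -0.026 0 0 1;-0.038 -0.026 0 0 1;-0.038 -0.026 0 0 1;-0.038 -0.026 0 0 1;-0.038 -0.026 0 0 1;-0.033 -0.023 0 0 1;-0.023 -0.015 0 0 1;0 0 0 0 1'; python3 -m jog '0 0 0 0 1;0 0 0 0 1;0 0 0 0 1'
```

```text
time_s: 38.1
ee_pos: [621.3, -29.0, 196.6]
eef_rot: [-179.9, 0.0, 90.0]
wrist_force: [0.9, 0.2, -1.0]
finger_gap: 88.3
finger_force: 0.0
time_s: 39.1
ee_pos: [411.5, -336.8, 196.3]
eef_rot: [-180.0, 0.1, 89.6]
wrist_force: [0.3, -0.3, -0.2]
finger_gap: 88.1
finger_force: 0.0
time_s: 39.4
ee_pos: [415.7, -331.5, 195.6]
eef_rot: [180.0, -0.0, 90.1]
wrist_force: [1.0, -0.1, 0.1]
finger_gap: 87.7
finger_force: 0.0
```

Descend 72 to ~123.5.

```bash
python3 -m jog '-0.002 0 0.035 0 1;0 0 0.030 0 1; 0 0 0.007 0 1;0 0 0 0 1;0 0 0 0 -1;0 0 0 0 -1;0 0 0 0 -1;0 0 0 0 -1;0 0 0 0 -1' 15; python3 -m jog '0 0 0 0 -1;0 0 0 0 -1' 30
```

```text
time_s: 40.3
ee_pos: [414.7, -335.0, 124.2]
eef_rot: [180.0, 0.0, 90.0]
wrist_force: [-0.9, 0.3, 3.3]
finger_gap: 52.5
finger_force: 15.0
time_s: 40.5
ee_pos: [414.7, -335.1, 124.1]
eef_rot: [180.0, 0.0, 90.0]
wrist_force: [-0.4, 0.4, 5.4]
finger_gap: 52.4
finger_force: 30.0
```

```bash
python3 -m jog '0 0 -0.01 0 -1; 0 0 -0.03 0 -1; 0 0 -0.03 0 -1;0.015 0.013 0 0 -1; 0.030 0.026 0 0 -1; 0.038 0.034 0 0 -1; 0.038 0.034 0 0 -1; 0.036 0.033 0 0 -1;0.035 0.031 0 0 -1; 0.021 0.019 0 0 -1';python3 -m jog '0.011 0.010 0 0 -1; 0 0 0.02 0 -1; 0 0 0.02 0 -1;0 0 0.01 0 -1;0 0 0 0 -1;0 0 0 0 -1'
```

```text
time_s: 41.5
ee_pos: [605.5, -118.6, 193.5]
eef_rot: [180.0, -0.1, 90.2]
wrist_force: [-0.8, -0.7, -2.7]
finger_gap: 52.5
finger_force: 30.0
time_s: 42.1
ee_pos: [613.3, -113.3, 144.3]
eef_rot: [180.0, 0.0, 89.9]
wrist_force: [0.5, -0.4, -2.4]
finger_gap: 52.3
finger_force: 30.0
```

```bash
python3 -m jog '0.001 0 0.010 0 -1; 0 0 0.004 0 -1;0 0 0 0 -1;0 0 0 0 -1'
```

```text
time_s: 42.5
ee_pos: [613.4, -111.5, 129.8]
eef_rot: [-180.0, 0.0, 90.0]
wrist_force: [1.1, 0.0, -1.2]
finger_gap: 52.4
finger_force: 30.0
```

```bash
python3 -m jog '0 0 0.002 0 -1; 0 0 0 0 -1;0 0 0 0 -1'
```

```text
time_s: 42.8
ee_pos: [613.8, -111.6, 128.2]
eef_rot: [179.9, 0.0, 90.0]
wrist_force: [0.0, 0.1, 2.1]
finger_gap: 51.9
finger_force: 30.0
```

Contact. Release, retreat up and back, then check.

```bash
python3 -m jog '0 0 0 0 1; 0 0 0 0 1;0 0 0 0 1;0 0 -0.03 0 1; 0 0 -0.045 0 1;0 0 -0.045 0 1;-0.03 -0.02 -0.03 0 1;-0.03 -0.03 -0.03 0 1;-0.03 -0.04 -0.03 0 1;-0.03 -0.04 0 0 1'; python3 -m jog '-0.03 -0.04 0 0 1;-0.03 -0.04 0 0 1;-0.03 0 0 0 1;0 0 0 0 1;0 0 0 0 1'
python3 - <<'E'
from h import *
a=cv2.imread('pics/top0.png');B=cams.snapshot('top')
f=lambda I:cv2.resize(I[80:345,110:430],None,fx=1.25*1.8,fy=1.1*1.8)
cv2.imwrite('pics/end.png',cv2.resize(B[80:345,110:430],None,fx=2.2,fy=2.2,interpolation=cv2.INTER_CUBIC))
d=cv2.absdiff(a,B)[80:200,205:420].max(2); print('changed px in shelf',(d>40).sum())
for t in ('spray','flask','jar','tape','blades','plane','stone'):
    p=spot_point(t,'top')[:1]; print(t,[(np.round(x['pixel'],1),round(x['score'],2)) for x in p])
E
```

```text
time_s: 43.8
ee_pos: [490.8, -227.6, 335.6]
eef_rot: [179.6, 0.1, 90.0]
wrist_force: [0.2, -0.7, -0.5]
finger_gap: 88.1
finger_force: 0.0
time_s: 44.3
ee_pos: [410.2, -315.9, 332.3]
eef_rot: [180.0, -0.0, 89.9]
wrist_force: [0.1, 0.0, -0.4]
finger_gap: 88.0
finger_force: 0.0
changed px in shelf 1632
spray [(array([356.4, 158.6]), 0.94)]
flask [(array([275.9, 167.7]), 0.88)]
jar [(array([319.9, 161.3]), 0.77)]
tape [(array([388.6, 120.9]), 0.65)]
blades [(array([236.6, 138.9]), 0.59)]
plane [(array([307.8, 273.9]), 0.87)]
stone [(array([201.1, 273. ]), 0.79)]
```

View pics/end.png

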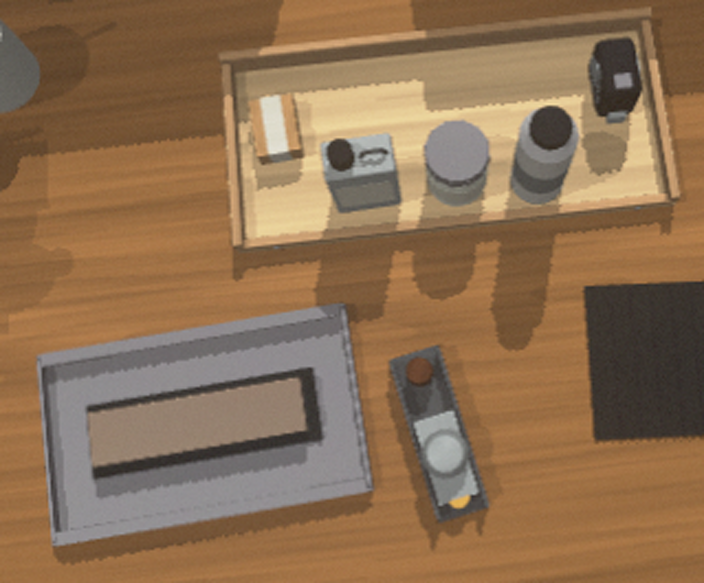

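```bash
python3 -c "
from station import arm
print(arm.job_done())"
```

```text
the job is handed in; nothing more can be done
None
```

The job is handed in at about 44 s: the stone lies flat and lengthwise in the middle of the tray pad. The spray can, flask and jar stood together on the mat meanwhile and are back upright on their starting spots to within about 3 mm, as far as the last top picture shows.

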